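Refit the neutral surge cartridge and hold it home

ROBOT

A 6-joint arm with a two-finger parallel gripper is mounted at the origin on the work surface. World frame = base frame: x ahead of the robot, y to its left, z up, the work surface at z = 0. Lengths are in m, angles in rad, forces in N, time in s.
With the tool pointing down it reaches from about 0.325 to 0.85 m from the base axis. Payload 15.5 kg.
Tool frame: the origin (TCP) lies midway between the tips of the shut fingers; the grasp point (between the pads) lies 19 mm behind it (manip.grip_depth is the distance from the TCP to the grasp point, in m); z points along the fingers, y is the line along which they close (so a half turn about z gives the same grasp; the last joint's range is limited). The gripper opens to 91 mm and grips with 3 to 60 N. Pads are 32 mm wide; open, the fingers measure 118 mm over their backs; the gripper's body (76 mm by 178 mm) begins 60 mm behind the grasp point.
Start: joints at [1.109, 0.494, 1.345, -0, 1.302, -0.096], TCP at [0.224, 0.584, 0.214] pointing down, gripper open.
Joint ranges: [-2.91, 2.91], [-0.82, 2.16], [0.22, 2.67], [-1.22, 4.37], [0.12, 2.79], [-3.08, 3.08]. Speed limits (rad/s): [1.89, 1.89, 2.57, 3.01, 3.01, 3.01].

INTERFACE

Orientations are given as a 3x3 rotation matrix whose columns are the frame's x, y, z axes.
In Python, from cell import manip gives the robot as it stands.
- The arm moves only by the tool servo_tool, never from a script. Its argument "commands" is a list of rows, each a list of 4 numbers: the shift along the tool's x, y, z in m, then the turn about the tool's z in rad. A call has 1 to 8 rows; each row is the pose to reach, as a shift and turn from the pose commanded when the call began, along the tool's axes at that moment; what a row does not reach only later rows make up. A row lasts 1/8 s, in which the tool goes at most 62.5 mm and 10.7 degrees, less where a joint would pass 70% of its speed; a pose out of reach is approached as far as the arm can. A call with a gripper value outside its range is refused whole. "hand" is the finger opening in m, from 0 to 0.0912, set as the call begins (left out, the last holds). The fingers move at their own pace and stop on an object; the grip force is fixed at half the most. Time passes only in rows, so rows that repeat a pose let the fingers close. It gives the time, the measured TCP pose, the force, the opening and the grip force at its end, in the units of the state.
- manip.observe(): the state, without advancing time (a new reading comes with each control period).
- manip.get_image(name): name is "scene" or "top" or "wrist"; returns (picture, depth): 400x640x3 uint8, red, green, blue; 400x640 float32, m along the optical axis (not along the pixel's ray), 0 where there is no reading.
- manip.camera_model(name): a dict with "fx", "fy", "cx", "cy" (pixels), "camera_from_world" (4x4, takes a point from world to camera coordinates); the wrist camera has in their place "hand_eye" (4x4, takes a point from camera to tool coordinates, whose origin is the TCP and whose axes are the flange's). Camera axes: x right, y down, z forward; pixel columns grow to the right and rows downward; lengths in m; the calibration is good to about 2 mm. A picture is of the moment at which its call begins: read the wrist's pose just before it. camera_model takes no time and is no camera call.
- manip.hand_in(): hands the job in; it is judged then, once.
Trained networks look in the newest picture that a camera, given by its name, has taken for a name from the list of things; names that differ only in an ending like _2 or _b are one class to them, and where a whole thing is asked for, a point or a joint stands for the part that bears it (a point fixed in the world has none). Each returns a list of dicts, best first, with "p" (0 to 1); they miss things now and then, are a little off and sometimes report something else, mostly with a low value. They report only what shows in the picture. A call takes as long as a camera call. They do not tell look-alikes from the thing itself.
- manip.regions_of(camera, name): "region" (400x640 bool, what is visible of it).
- manip.landmark_of(camera, name): "centre" ([x, y, z] in m, in world coordinates, good to about 4 mm: a listed point, or the origin of a listed thing).
The state is a dict: "t": time; "q": joint angles; "joint_vel": joint speeds; "effort": joint torques, N m; "position": TCP position; "orientation": TCP orientation; "ft_force": force on the tool from outside, world axes, zero at the start; "moment": the same for the moment, N m; "grip_width": opening from 0.0 (shut) to 1.0 (fully open); "finger_force": force on a finger pad.
Only numpy, scipy, OpenCV 4.12 (cv2) and the standard library are available. Lean on these libraries where they do the work, as an engineer would, in place of code of your own. Each camera call takes 0.05 s, during which the arm holds its last target. There are 200 camera calls.

TASK

The insulation test on this distribution board is over: pick up the loose surge-protector cartridge with the blue top and put it back into its own place, the empty way with the blue markers. Push it straight down until its two spring latches snap and it sits fully home, then keep pushing down on it with about 10 N; the job finishes with the gripper still on the cartridge pressing it home, so do not let go or lift away. Leave the spent cartridge with the brown top and everything else on the worktop where it is.

Things in the scene. Friction and masses are not known exactly. Their poses are not given: they have to be found in the camera images.
- cart_blue: Ivory block, BLUE top, green window: 45 mm long (x), 21.5 wide (y), 52 tall (z), 80-150 g; same after a half turn about z. Origin: centre of underside. Starts upright on the worktop. Foot (low 24 mm, 20 wide) goes in the way; a snap ridge crosses each end 7 mm up. Grip the upper 28 mm across its length (fingers close along x), fingertips at least 27 mm above the underside: shoulders lie below.
- way_blue: The empty way marked by two BLUE 13 x 20 mm plates, one of 4 ways 27 mm apart along y in a dark grey base on the board; which is which varies. Origin: middle of the way at worktop height; x along the way, as the cartridge's length must lie. Pocket 47 (x) x 24 (y) mm, 24 deep, no finger room beside the long faces; shoulders at both ends 58 mm above the worktop. Fitted neighbours are 86 mm high.
- seat_blue (a point): Centre of the floor of the blue way's pocket, 34 mm above the worktop; axes as way_blue, z up. The cartridge is fully home when its underside rests on this floor, its top then 86 mm above the worktop.
- contacts_blue: The fixed contact block that makes the floor of the blue way's pocket, rigid; its top face is the floor. Origin and axes as way_blue.
- latch_blue_near (a joint): White spring latch at the -x end of the blue way, nose 11 mm above the floor: 0 at rest; pushed outward to about 0.002 m by the ridge, springs back to 0 in the notch above it. Both latches together resist the push from 10 mm above the floor on (4 N) up to about 10 N at 5 mm; there they snap in and pull the cartridge down, so the push suddenly drops, until the rigid floor.
- latch_blue_far (a joint): The same latch at the +x end of the blue way, outward positive.
- cart_brown: The spent cartridge: same shape and size, BROWN top and red window, standing on the worktop near the blue one (they swap places). Leave it. Origin: centre of its underside.
- way_brown: The other vacant way, with BROWN plates; the same as the blue one, stays empty. Origin: middle of the way, at worktop height.
- board: The distribution board, an open white tray 230 (x) x 300 (y) x 55 mm, fixed, with the surge-protector base in its right half and ivory breakers (up to 86 mm above the worktop) in its left half; its white cover lies further left. Origin: centre of its underside.
- tester: Yellow handheld insulation tester, 92 x 190 x 52 mm, lying at the back. Origin: centre of its underside.
- screwdriver: Red-handled screwdriver, 200 mm long, lying along y behind the cartridges. Origin: near its middle.
- tape: Roll of black tape, 64 mm across, 19 mm high, beside the tester. Origin: centre of its underside.
- spare_breaker: Spare ivory breaker, 86 x 69 x 17.5 mm, lying on its side on the right. Origin: on its underside.
Things that resemble listed ones, but are neither listed nor needed, are in the scene too. Leave any orange look-alike of the cart_blue alone.

How it is judged:
By the outcome, as a careful person would: the job done as asked, in the order asked, and still so for the second after the job is handed in, while the arm keeps its last pose, push and grip.
It also fails if it takes over 35 s, if anything falls off the work surface, if the arm or the gripper's body presses on something with over 40 N, if the wrist force passes 120 N, or if a joint passes its speed limit or range.

## Working session

There is one attempt and no reset: what is moved stays moved. The work goes in short steps, Python scripts to look and compute and a tool call to move; the robot and the scene stay as the last step left them, time stands still between calls to the robot, and variables do not carry over. Pictures are saved under pics/ and viewed, at most 10 in all, crops included, and the job is handed in when it is done.

Besides the shell and the picture viewer there is one more tool, called after ">>>" by a JSON object that holds its "fn" and its "kwargs". servo_tool: Moves the arm, as the interface text tells. Its arguments: {"type":"object","properties":{"commands":{"type":"array"},"hand":{"type":"number"}},"required":["commands"]}

```bash
mkdir -p pics; ls; cat > h.py <<'E'
import numpy as np, cv2
from cell import manip
def snap(n,f=None):
    s=manip.observe(); im,d=manip.get_image(n)
    if f: cv2.imwrite('pics/'+f,im[:,:,::-1])
    m=manip.camera_model(n)
    if n=='wrist':
        T=np.eye(4);T[:3,:3]=s['orientation'];T[:3,3]=s['position'];W=T@m['hand_eye']
    else: W=np.linalg.inv(m['camera_from_world'])
    return im,d,m,W
def cloud(d,m,W):
    v,u=np.mgrid[:d.shape[0],:d.shape[1]]
    P=np.stack([(u-m['cx'])/m['fx']*d,(v-m['cy'])/m['fy']*d,d],-1)
    return P@W[:3,:3].T+W[:3,3]
E
python3 - <<'E'
from h import *
for n in ['scene','top']:
    im,d,m,W=snap(n,n+'0.png')
    for k in ['cart_blue','cart_brown','way_blue','way_brown','seat_blue','board']:
        print(n,k,[(np.round(r['centre'],4).tolist(),round(r['p'],2)) for r in manip.landmark_of(n,k)][:4])
s=manip.observe();print(s['t'],s['position'],s['orientation'],s['ft_force'],manip.grip_depth)
E
```

```text
pics
scene cart_blue [([0.4532, -0.2119, -0.0041], 0.55), ([0.3699, -0.0515, -0.0025], 0.55)]
scene cart_brown [([0.4656, -0.3435, 0.0018], 0.55)]
scene way_blue [([0.5672, 0.0277, -0.001], 0.53), ([0.572, 0.0888, 0.0009], 0.24)]
scene way_brown [([0.5764, 0.055, -0.0018], 0.47)]
scene seat_blue [([0.569, 0.026, 0.0346], 0.67)]
scene board [([0.5726, 0.0876, -0.0003], 0.95)]
top cart_blue [([0.3703, -0.0536, 0.0015], 0.68), ([0.4616, -0.2088, -0.0034], 0.55), ([0.4675, -0.3444, 0.0008], 0.44)]
top cart_brown []
top way_blue [([0.5689, 0.0281, -0.0028], 0.66)]
top way_brown [([0.5695, 0.0529, 0.005], 0.68)]
top seat_blue [([0.57, 0.0259, 0.0377], 0.67), ([0.7136, -0.2926, 0.0037], 0.42)]
top board [([0.5683, 0.0898, 0.001], 0.98)]
0.7 [0.22356091 0.58365802 0.21395516] [[-9.33826606e-01  3.57725970e-01  1.94518016e-05]
 [ 3.57725971e-01  9.33826605e-01  5.20842963e-05]
 [ 4.67295618e-07  5.55961163e-05 -9.99999998e-01]] [ 0.07675908  0.69640311 -0.02373262] 0.0188
```

View pics/scene0.png

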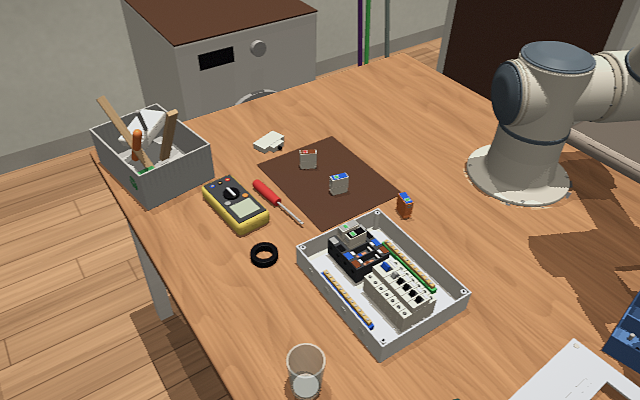

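View pics/top0.png

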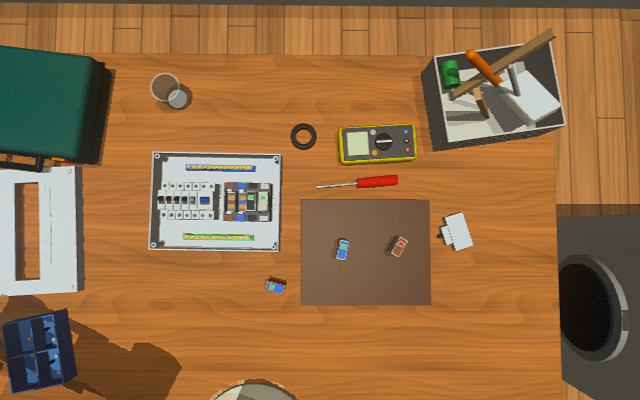

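The blue cartridge on the mat is at scene (339,184) and top (343,250). The orange look-alike with a blue top is at top (275,286), and the brown one is at top (398,246). The base with its four ways is at top (231–268, 201). Next I'll measure yaws and heights.

```bash
python3 - <<'E'
from h import *
def yaw(P2):
    r=cv2.minAreaRect(P2.astype(np.float32)*1000); b=cv2.boxPoints(r); e=[b[1]-b[0],b[2]-b[1]]
    l=max(e,key=np.linalg.norm); a=np.degrees(np.arctan2(l[1],l[0])); return np.round(r[0],1),np.round(r[1],1),round((a+90)%180-90,1)
for n in ['scene','top']:
    im,d,m,W=snap(n); P=cloud(d,m,W)
    for k,c in [('cart_blue',(0.46,-0.209)),('orange',(0.37,-0.053)),('cart_brown',(.467,-.344))]:
        q=P[(np.hypot(P[...,0]-c[0],P[...,1]-c[1])<.045)&(d>0)]
        z=np.percentile(q[:,2],[2,99]); t=q[q[:,2]>z[1]-.008]; print(n,k,np.round(z,4),len(t),*yaw(t[:,:2]))
    if n=='top':
        rg=manip.regions_of(n,'board'); q=P[rg[0]['region']]; print('board',*yaw(q[:,:2]),np.percentile(q[:,2],[2,50,98]))
        cv2.imwrite('pics/topcrop.png',cv2.resize(im[150:300,140:300,::-1],None,fx=5,fy=4,interpolation=cv2.INTER_CUBIC))
E
```

```text
scene cart_blue [-0.0017  0.0553] 114 [ 456.8 -208.4] [24.4 47.8] -14.2
scene orange [-0.0024  0.0555] 127 [371.1 -53.1] [49.4 22.1] 77.0
scene cart_brown [-0.002   0.0555] 97 [ 465.9 -340.5] [24.5 45. ] -25.7
top cart_blue [-0.0032  0.0539] 179 [ 458.2 -211.4] [21.6 45.4] -13.1
top orange [-0.0039  0.0541] 188 [371.7 -54.5] [45.1 22. ] 74.1
top cart_brown [-0.0032  0.0544] 181 [ 465.8 -344.2] [21.5 44.8] -29.4
board [576.6  60.4] [406.1 241.5] 89.3 [-0.0007335  0.0097978  0.0771067]
```

>>> {"fn": "servo_tool", "kwargs": {"commands": [[-0.02,-0.06,-0.03,0.15],[-0.05,-0.12,-0.06,0.3],[-0.08,-0.18,-0.1,0.45],[-0.11,-0.24,-0.12,0.6],[-0.14,-0.29,-0.12,0.75],[-0.17,-0.34,-0.12,0.9],[-0.19,-0.38,-0.12,1.05],[-0.2,-0.4,-0.12,1.2]]}}

```text
t: 1.85
position: [0.2671, 0.1367, 0.3342]
orientation: [[0.001, 1.0, 0.001], [1.0, -0.001, 0.0], [0.0, 0.001, -1.0]]
ft_force: [0.9, 0.2, -0.4]
grip_width: 1.002
finger_force: 0.0
```

```bash
python3 - <<'E'
from h import *
m=manip.camera_model('wrist'); print(np.round(m['hand_eye'],3).tolist(),m['fx'])
s=manip.observe();T=np.eye(4);T[:3,:3]=s['orientation'];T[:3,3]=s['position'];W=T@m['hand_eye']
print(W[:3,3],W[:3,2],s['q'])
E
```

```text
[[0.001, -0.959, -0.282, 0.081], [1.0, 0.001, 0.0, -0.0], [-0.0, -0.282, 0.959, -0.171], [0.0, 0.0, 0.0, 1.0]] 305.7204125963167
[0.26681085 0.2176341  0.50505106] [ 0.00132794 -0.28179677 -0.9594732 ] [ 2.73378269e-01 -1.25039141e-01  1.81252345e+00 -2.36783026e-04
  1.45294510e+00  2.74206863e-01]
```

>>> {"fn": "servo_tool", "kwargs": {"commands": [[-0.02,0.055,0.02,0],[-0.04,0.11,0.03,0],[-0.06,0.165,0.05,0],[-0.08,0.22,0.07,0],[-0.09,0.27,0.08,0],[-0.09,0.28,0.08,0]]}}

```text
t: 2.6
position: [0.5498, 0.049, 0.2525]
orientation: [[-0.004, 1.0, -0.001], [1.0, 0.004, -0.0], [-0.0, -0.001, -1.0]]
ft_force: [-0.4, -0.1, -0.5]
grip_width: 1.001
finger_force: 0.0
```

```bash
python3 - <<'E'
from h import *
im,d,m,W=snap('wrist','w1.png')
np.savez('w1.npz',im=im,d=d,W=W)
for k in ['way_blue','way_brown','seat_blue','contacts_blue','board']:
    print(k,[(np.round(r['centre'],4).tolist(),round(r['p'],2)) for r in manip.landmark_of('wrist',k)][:4])
cv2.imwrite('pics/w1c.png',cv2.resize(im[60:340,120:520,::-1],None,fx=2,fy=2,interpolation=cv2.INTER_CUBIC))
E
```

```text
way_blue [([0.5743, 0.0229, -0.0021], 0.79)]
way_brown [([0.5674, 0.0509, 0.0016], 0.61)]
seat_blue [([0.5712, 0.0287, 0.0354], 0.65), ([0.5706, 0.0285, -0.004], 0.3)]
contacts_blue [([0.5677, 0.0315, -0.0023], 0.86)]
board [([0.5693, 0.0896, 0.002], 0.6)]
```

View pics/w1c.png

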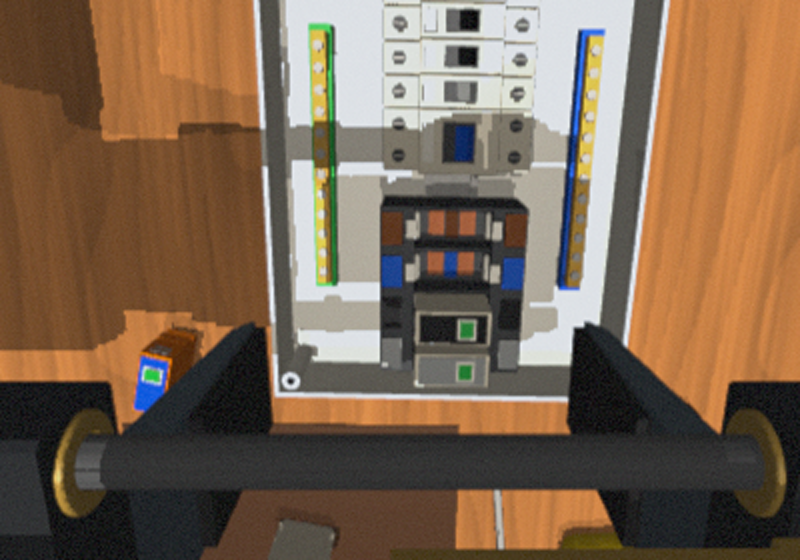

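The wrist view shows the blue plates at about full pixels (316,195) and (376,196), one way nearer the fitted neighbours than the brown plates. Now I'll measure the plates in 3-D.

```bash
cat >> h.py <<'E'
def plates(n,v=True):
    im,d,m,W=snap(n); P=cloud(d,m,W)
    hsv=cv2.cvtColor(im,cv2.COLOR_RGB2HSV)
    mk=(hsv[...,0]>100)&(hsv[...,0]<125)&(hsv[...,1]>140)&(hsv[...,2]>50)&(d>0)
    mk&=(P[...,0]>.50)&(P[...,0]<.65)&(P[...,1]>-.02)&(P[...,1]<.09)&(P[...,2]>.045)
    k,l,st,c=cv2.connectedComponentsWithStats(mk.astype(np.uint8))
    for i in range(1,k):
        if st[i,4]>=8:
            q=P[l==i]; lo,hi=np.percentile(q,[3,97],axis=0); print(n,st[i,4],np.round(c[i]),'mean',np.round(np.median(q,0),4),'mid',np.round((lo+hi)/2,4),'size',np.round(hi-lo,4))
E
python3 - <<'E'
from h import *
for n in ['wrist','top','scene']: plates(n)
# base: fitted neighbour tops & base block edges from wrist depth
z=np.load('w1.npz');d=z['d'];P=cloud(d,manip.camera_model('wrist'),z['W'])
def rect(q,t):
    r=cv2.minAreaRect(q[:,:2].astype(np.float32)*1000);print(t,len(q),np.round(r[0],1),np.round(r[1],1),round(r[2],1),np.median(q[:,2]))
R=(P[...,0]>.5)&(P[...,0]<.65)&(P[...,1]>-.05)&(P[...,1]<.09)&(d>0)
rect(P[R&(P[...,2]>.08)&(P[...,1]<.015)],'neigh')
rect(P[R&(abs(P[...,2]-.058)<.005)],'base top')
B=(P[...,2]>.045)&(P[...,2]<.062)&(P[...,1]>-.1)&(P[...,1]<.25)&(P[...,0]>.4)&(P[...,0]<.75)&(d>0)
rect(P[B],'rim')
E
```

```text
wrist 168 [318. 196.] mean [0.5329 0.0305 0.0594] mid [0.5328 0.0305 0.0595] size [0.0124 0.0194 0.0029]
wrist 162 [378. 197.] mean [0.6071 0.0293 0.0596] mid [0.6071 0.0283 0.0593] size [0.0119 0.0196 0.0036]
wrist 28 [262. 350.] mean [0.5306 0.0771 0.3661] mid [0.5306 0.0771 0.3661] size [0.0032 0.0014 0.0015]
wrist 8 [280. 350.] mean [0.5347 0.0769 0.3659] mid [0.5347 0.077  0.3659] size [0.0009 0.0012 0.001 ]
top 42 [241. 185.] mean [0.6086 0.0262 0.059 ] mid [0.6084 0.026  0.0589] size [0.0097 0.0183 0.0059]
top 49 [240. 217.] mean [0.5339 0.0275 0.059 ] mid [0.5327 0.0277 0.0587] size [0.0117 0.0193 0.0062]
scene 36 [375. 242.] mean [0.5339 0.0293 0.06  ] mid [0.5334 0.0281 0.0594] size [0.0107 0.0179 0.0054]
scene 48 [348. 255.] mean [0.6072 0.0261 0.0597] mid [0.6068 0.0268 0.0589] size [0.0129 0.0199 0.0054]
neigh 1372 [569.6  -9.9] [45.2 48.2] 0.4 0.08633311141857264
base top 3169 [570.   16.7] [107.8  89.5] 89.2 0.05857342201268567
rim 12419 [571.   91.3] [300.8 230.8] 89.2 0.05691961235077336
```

>>> {"fn": "servo_tool", "kwargs": {"commands": [[-0.055,-0.02,0.0,0.06],[-0.11,-0.04,0.01,0.12],[-0.165,-0.065,0.02,0.18],[-0.22,-0.085,0.03,0.23],[-0.239,-0.092,0.03,0.235],[-0.239,-0.092,0.03,0.235]]}}

```text
t: 3.8
position: [0.4563, -0.1904, 0.2241]
orientation: [[0.23, 0.973, 0.0], [0.973, -0.23, -0.0], [-0.0, 0.0, -1.0]]
ft_force: [0.8, 0.0, -0.0]
grip_width: 0.994
finger_force: 0.0
```

```bash
cat >> h.py <<'E'
def cart(n,c,zt=None):
    im,d,m,W=snap(n); P=cloud(d,m,W)
    R=(np.hypot(P[...,0]-c[0],P[...,1]-c[1])<.04)&(d>0)
    zm=np.median(P[R&(P[...,2]>.045)&(P[...,2]<.06)][:,2]); k=R&(abs(P[...,2]-zm)<.004)
    r=cv2.minAreaRect(P[k][:,:2].astype(np.float32)*1000);b=cv2.boxPoints(r);l=max([b[1]-b[0],b[2]-b[1]],key=np.linalg.norm)
    print(n,k.sum(),'top z',zm,np.round(r[0],1),np.round(r[1],1),'mean',np.round(P[k].mean(0),4),'yaw',(np.degrees(np.arctan2(l[1],l[0]))+90)%180-90,'colour',np.median(im[k],0))
E
python3 - <<'E'
from h import *
s=manip.observe();print(s['t'],s['position'],s['orientation'].round(4).tolist())
cart('wrist',(.458,-.21)); snap('wrist','w2.png')
print([(np.round(r['centre'],4).tolist(),round(r['p'],2)) for r in manip.landmark_of('wrist','cart_blue')])
E
```

```text
3.8 [ 0.45631542 -0.1904366   0.22411442] [[0.2302, 0.9731, 0.0002], [0.9731, -0.2302, -0.0002], [-0.0001, 0.0003, -1.0]]
wrist 685 top z 0.052314919015898464 [ 457.8 -207.2] [21.1 44.6] mean [ 0.4583 -0.207   0.0523] yaw -13.306808 colour [ 66. 103. 174.]
[([0.456, -0.2075, 0.0025], 0.84), ([0.372, -0.0531, -0.0015], 0.59)]
```

View pics/w2.png

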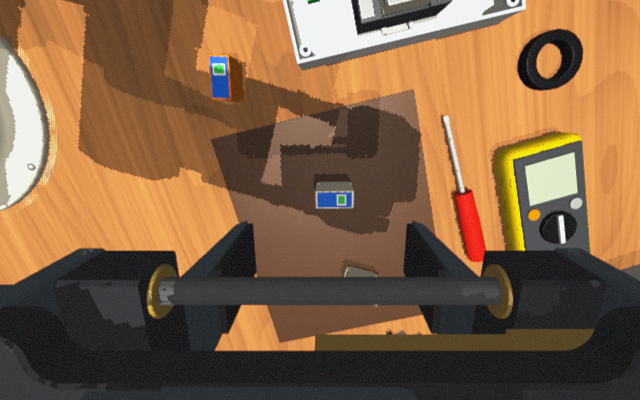

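The blue-topped ivory cartridge is at wrist (334,200), squarely between the fingers. The orange look-alike is at (225,77). I'll descend to just above it.

>>> {"fn": "servo_tool", "kwargs": {"commands": [[-0.008,0.003,0.05,0],[-0.016,0.0055,0.1,0],[-0.016,0.0055,0.15,0],[-0.016,0.0055,0.16,0],[-0.016,0.0055,0.16,0],[-0.016,0.0055,0.16,0]]}}

```text
t: 4.7
position: [0.4597, -0.2065, 0.0656]
orientation: [[0.227, 0.974, 0.002], [0.974, -0.227, -0.001], [-0.001, 0.003, -1.0]]
ft_force: [0.7, -0.4, -0.2]
grip_width: 1.0
finger_force: 0.0
```

```bash
python3 - <<'E'
from h import *
s=manip.observe();print(s['t'],s['position'],s['ft_force'])
cart('wrist',(.458,-.207))
E
```

```text
4.7 [ 0.45971225 -0.2065444   0.0656179 ] [ 0.71515351 -0.35126085 -0.15708388]
wrist 2126 top z 0.052366872760157473 [ 457.8 -207.6] [22.1 44.7] mean [ 0.4581 -0.2067  0.0523] yaw -12.25206 colour [ 48.  94. 164.]
```

>>> {"fn": "servo_tool", "kwargs": {"commands": [[-0.001,-0.0015,0.02,0],[-0.001,-0.0015,0.036,0],[-0.001,-0.0015,0.036,0],[-0.001,-0.0015,0.036,0]]}}

```text
t: 5.25
position: [0.4575, -0.2072, 0.029]
orientation: [[0.228, 0.974, 0.001], [0.974, -0.228, -0.001], [-0.0, 0.001, -1.0]]
ft_force: [0.1, -0.8, 0.7]
grip_width: 1.001
finger_force: 0.0
```

>>> {"fn": "servo_tool", "kwargs": {"commands": [[0,0,0,0],[0,0,0,0],[0,0,0,0],[0,0,0,0],[0,0,0,0],[0,0,0,0]], "hand": 0.03}}

```text
t: 6.0
position: [0.4569, -0.2069, 0.0279]
orientation: [[0.228, 0.974, 0.0], [0.974, -0.228, -0.0], [-0.0, 0.0, -1.0]]
ft_force: [-0.2, 0.9, 0.9]
grip_width: 0.492
finger_force: 30.0
```

>>> {"fn": "servo_tool", "kwargs": {"commands": [[0,0,-0.05,0],[0,0,-0.1,0],[0.04,0.01,-0.14,-0.04],[0.1,0.02,-0.15,-0.09],[0.16,0.035,-0.15,-0.14],[0.215,0.047,-0.15,-0.19],[0.25,0.055,-0.15,-0.215],[0.256,0.056,-0.15,-0.215]]}}

```text
t: 7.0
position: [0.5702, 0.0315, 0.1776]
orientation: [[0.012, 1.0, -0.0], [1.0, -0.012, 0.0], [0.0, -0.0, -1.0]]
ft_force: [0.1, -0.1, -1.2]
grip_width: 0.491
finger_force: 30.0
```

>>> {"fn": "servo_tool", "kwargs": {"commands": [[0,0,0,0],[0,0,0,0]]}}

```text
t: 7.25
position: [0.5693, 0.0285, 0.1779]
orientation: [[0.016, 1.0, -0.0], [1.0, -0.016, -0.0], [-0.0, -0.0, -1.0]]
ft_force: [-0.2, 0.3, -0.6]
grip_width: 0.492
finger_force: 30.0
```

```bash
python3 - <<'E'
from h import *
s=manip.observe();print(s['t'],s['position'],s['orientation'].round(4).tolist(),s['ft_force'])
for n in ['wrist','top','scene']: plates(n)
im,d,m,W=snap('wrist','w3.png'); P=cloud(d,m,W)
p=s['position']
k=(abs(P[...,0]-p[0])<.05)&(abs(P[...,1]-p[1])<.05)&(abs(P[...,2]-(p[2]+.024))<.006)&(d>0)&(d<.4)
c=cv2.cvtColor(im,cv2.COLOR_RGB2HSV); k&=(c[...,0]>100)&(c[...,0]<125)&(c[...,1]>100)
q=P[k]; print('cart top in hand',k.sum(),np.round(np.median(q,0),4),np.round(np.percentile(q,[2,98],axis=0),4).tolist())
E
```

```text
7.25 [0.56929274 0.0285283  0.17786828] [[0.0162, 0.9999, -0.0005], [0.9999, -0.0162, -0.0002], [-0.0002, -0.0005, -1.0]] [-0.24004358  0.32962334 -0.61302605]
wrist 265 [292. 196.] mean [0.5326 0.0301 0.0596] mid [0.5325 0.0303 0.0595] size [0.012  0.0195 0.0028]
wrist 257 [368. 196.] mean [0.6071 0.0294 0.0597] mid [0.6071 0.0294 0.0596] size [0.0117 0.0192 0.0025]
wrist 1177 [324. 265.] mean [0.5648 0.0316 0.2026] mid [0.5693 0.0438 0.2346] size [0.0377 0.0372 0.0661]
wrist 33 [147. 276.] mean [0.5163 0.064  0.2696] mid [0.5185 0.066  0.2726] size [0.01   0.006  0.0105]
top 31 [242. 185.] mean [0.6085 0.0238 0.059 ] mid [0.6086 0.0231 0.0588] size [0.0097 0.0123 0.0044]
top 25 [242. 217.] mean [0.5334 0.0208 0.0595] mid [0.5327 0.0074 0.1606] size [0.0116 0.0365 0.2077]
scene 53 [370. 197.] mean [0.5607 0.0267 0.2026] mid [0.5658 0.028  0.2085] size [0.0294 0.0204 0.0162]
scene 36 [375. 242.] mean [0.5333 0.028  0.0602] mid [0.5336 0.0274 0.0596] size [0.0099 0.0184 0.0057]
scene 48 [348. 255.] mean [0.6079 0.0269 0.0598] mid [0.6069 0.0265 0.0601] size [0.0133 0.0199 0.0058]
cart top in hand 1148 [0.5651 0.0316 0.2027] [[0.5503, 0.0252, 0.2016], [0.5889, 0.0368, 0.2038]]
```

View pics/w3.png

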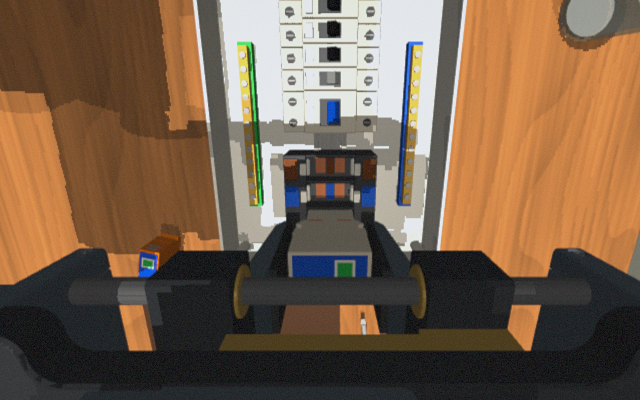

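The cartridge is held straight at (330,240) and the blue plates show at (292,196) and (368,196). Next I'll measure the offset between the held cartridge and the way in this same view.

```bash
python3 - <<'E'
from h import *
s=manip.observe();p=s['position'];print(s['t'],p,s['orientation'][:,1].round(4))
im,d,m,W=snap('wrist');P=cloud(d,m,W);plates('wrist')
# upper-body front (+y) face
k=(d>0)&(P[...,2]>p[2]+.002)&(P[...,2]<p[2]+.020)&(abs(P[...,0]-p[0])<.018)&(abs(P[...,1]-p[1])<.025)
q=P[k]; A=np.c_[q[:,0]-p[0],q[:,2]-p[2],np.ones(len(q))]; 
for _ in range(3):
    c=np.linalg.lstsq(A,q[:,1],rcond=None)[0]; r=abs(A@c-q[:,1]); g=r<max(.0008,2*r.std()); A,q=A[g],q[g]
print('face y',len(q),c.round(4),'centre y',c[2]-.01075)
# x edges of ivory/blue rows
c2=cv2.cvtColor(im,cv2.COLOR_RGB2HSV)
for v in (225,235,245,260): print(v,[(u,tuple(im[v,u]),P[v,u].round(4).tolist()) for u in (286,289,292,295,300,360,365,368,371,375)][0:0], [int(x) for x in np.where(np.abs(np.diff(im[v,275:385].astype(int).sum(1)))>60)[0]+275])
for v in (235,260):
    print([P[v,u].round(4).tolist() for u in (300,330,362)])
E
```

```text
7.45 [0.56960177 0.02881438 0.17797994] [ 0.9999 -0.0161 -0.    ]
wrist 263 [292. 196.] mean [0.5328 0.0303 0.0595] mid [0.5327 0.0296 0.0593] size [0.0122 0.0197 0.003 ]
wrist 259 [368. 196.] mean [0.6075 0.0287 0.0596] mid [0.6075 0.0286 0.0594] size [0.0118 0.0197 0.0028]
wrist 1181 [325. 265.] mean [0.5652 0.0321 0.2027] mid [0.5697 0.0443 0.2348] size [0.0376 0.0372 0.0664]
wrist 33 [147. 276.] mean [0.5166 0.0645 0.2699] mid [0.5188 0.0665 0.2725] size [0.0096 0.0056 0.0093]
face y 822 [-0.0153 -0.0027  0.039 ] centre y 0.028202925129134446
225 [] [275, 276, 294, 295, 362, 363, 382, 383]
235 [] [291, 292, 366]
245 [] [289, 369, 370]
260 [] [281, 286, 287, 291, 333, 334, 354, 355, 366, 367, 371, 372]
[[0.5522, 0.0391, 0.1797], [0.5701, 0.0396, 0.1814], [0.5891, 0.039, 0.1806]]
[[0.5542, 0.0347, 0.2031], [0.57, 0.0341, 0.2023], [0.5869, 0.0342, 0.2029]]
```

>>> {"fn": "servo_tool", "kwargs": {"commands": [[0.001,0.0005,0.025,0],[0.001,0.0005,0.05,0],[0.001,0.0005,0.075,0],[0.001,0.0005,0.082,0],[0.001,0.0005,0.082,0],[0.001,0.0005,0.082,0],[0.001,0.0005,0.082,0]]}}

```text
t: 8.43
position: [0.5708, 0.0305, 0.0967]
orientation: [[0.015, 1.0, 0.001], [1.0, -0.015, -0.0], [-0.0, 0.001, -1.0]]
ft_force: [0.1, 0.6, -0.4]
grip_width: 0.49
finger_force: 30.0
```

```bash
python3 - <<'E'
from h import *
s=manip.observe();p=s['position'];print(s['t'],p,s['orientation'].round(4).tolist(),s['ft_force'])
plates('wrist'); im,d,m,W=snap('wrist'); P=cloud(d,m,W)
k=(d>0)&(P[...,2]>p[2]+.002)&(P[...,2]<p[2]+.020)&(abs(P[...,0]-p[0])<.018)&(abs(P[...,1]-p[1])<.025)
print('face',np.median(P[k],0))
cv2.imwrite('pics/w4.png',cv2.resize(im[100:300,200:460,::-1],None,fx=3,fy=3,interpolation=cv2.INTER_CUBIC))
E
```

```text
8.425 [0.57079302 0.0305101  0.09671025] [[0.015, 0.9999, 0.0013], [0.9999, -0.015, -0.0001], [-0.0, 0.0013, -1.0]] [ 0.13508142  0.56573728 -0.42901419]
wrist 191 [275. 221.] mean [0.5308 0.037  0.0596] mid [0.5335 0.0393 0.0798] size [0.0142 0.0207 0.0427]
wrist 166 [381. 220.] mean [0.6081 0.0365 0.0596] mid [0.6059 0.0395 0.0801] size [0.0149 0.0188 0.043 ]
wrist 1183 [324. 265.] mean [0.5662 0.0336 0.1214] mid [0.5707 0.0458 0.1535] size [0.0376 0.0372 0.0662]
face [0.5705764  0.04064629 0.10826937]
```

View pics/w4.png

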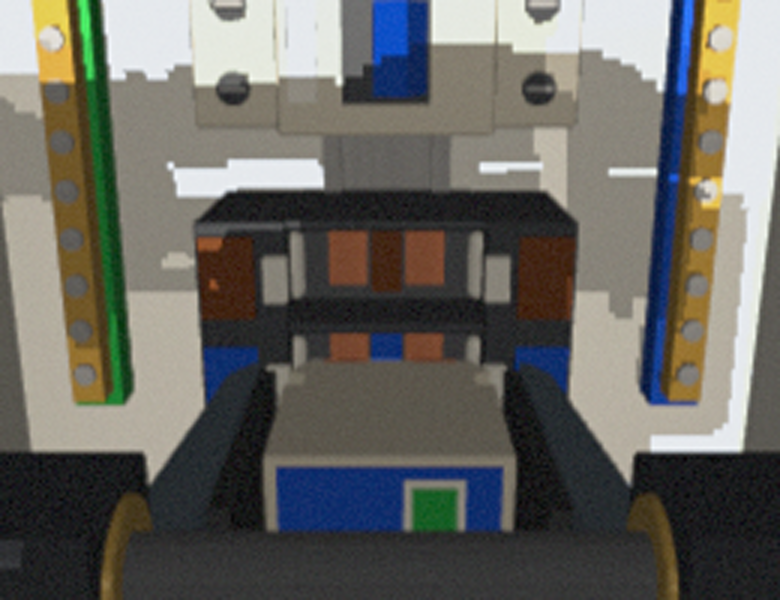

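The cartridge foot is just above the pocket and the latches are visible on both ends. I'll check x numerically, with no new picture.

```bash
python3 - <<'E'
from h import *
s=manip.observe();p=s['position'];print(p)
im,d,m,W=snap('wrist');P=cloud(d,m,W);print(m['cx'])
g=cv2.cvtColor(im,cv2.COLOR_RGB2HSV)
# brown and blue plate in-image extents -> midpoint x, projected by depth
for nm,h0,h1,v0,v1 in [('brown',4,14,182,204),('blue',100,125,217,226)]:
    k=(g[...,0]>=h0)&(g[...,0]<=h1)&(g[...,1]>140)&(d>0)&(abs(P[...,2]-.0596)<.004); k[:v0]=0;k[v1:]=0;k[:,:255]=0;k[:,400:]=0
    q=P[k];L=q[q[:,0]<.55];R=q[q[:,0]>.59]
    if len(L) and len(R):
        f=lambda a,i:np.percentile(a[:,i],[1,99]); print(nm,len(L),len(R),f(L,0).round(4),f(R,0).round(4),'outer mid',(f(L,0)[0]+f(R,0)[1])/2,'y',f(L,1).round(4),f(R,1).round(4))
# held cartridge front face x extents at several rows
for v in (230,240,250,258):
    row=im[v,270:390].astype(int).sum(1); e=np.where(abs(np.diff(row))>60)[0]+270; e=e+.5
    l=e[e<310].max() if (e<310).any() else None; r=e[e>350].min() if (e>350).any() else None
    print(v,e.tolist())
# base top rectangle around the brown way
k=(d>0)&(abs(P[...,2]-.0585)<.003)&(P[...,1]>.048)&(P[...,1]<.066)&(abs(P[...,0]-.57)<.07)
q=P[k]; print('base x',np.percentile(q[:,0],[.5,99.5]),np.percentile(q[:,0],[.5,99.5]).mean())
k=(d>0)&(abs(P[...,0]-.57)<.03)&(P[...,2]>.052)&(P[...,2]<.065)&(P[...,1]>.03)&(P[...,1]<.055)
q=P[k];print('wall y',len(q),np.percentile(q[:,1],[3,50,97]))
k=(d>0)&(P[...,2]>p[2]+.005)&(P[...,2]<p[2]+.020)&(abs(P[...,0]-p[0])<.0235)&(abs(P[...,1]-p[1]-.0105)<.003)
q=P[k];print('cart x',np.percentile(q[:,0],[.5,99.5]),np.percentile(q[:,0],[.5,99.5]).mean(),'y',np.median(q[:,1])-.01075)
E
```

```text
[0.5705657  0.03051572 0.09643755]
329.3990010614779
brown 375 372 [0.5268 0.5391] [0.6015 0.6137] outer mid 0.570233464806547 y [0.0493 0.0648] [0.0483 0.0636]
blue 119 110 [0.5263 0.5386] [0.6011 0.6138] outer mid 0.5700270342689113 y [0.0327 0.0392] [0.0317 0.0382]
230 [290.5, 291.5, 292.5, 293.5, 365.5, 366.5, 367.5, 388.5]
240 [290.5, 367.5, 368.5]
250 [287.5, 288.5, 370.5, 371.5]
258 [286.5, 287.5, 291.5, 366.5, 367.5, 371.5, 372.5, 386.5]
base x [0.52575448 0.61490604] 0.5703302615848658
wall y 898 [0.03295175 0.04380502 0.05403737]
cart x [0.54815356 0.59336812] 0.5707608397299717 y 0.029851279668914304
```

>>> {"fn": "servo_tool", "kwargs": {"commands": [[0,-0.0006,0.004,0],[0,-0.0006,0.008,0],[0,-0.0006,0.012,0],[0,-0.0006,0.015,0],[0,-0.0006,0.015,0]]}}

```text
t: 9.2
position: [0.5695, 0.0306, 0.0806]
orientation: [[0.015, 1.0, -0.001], [1.0, -0.015, 0.0], [0.0, -0.001, -1.0]]
ft_force: [-0.6, -0.4, -0.8]
grip_width: 0.491
finger_force: 30.0
```

>>> {"fn": "servo_tool", "kwargs": {"commands": [[0,0,0.002,0],[0,0,0.004,0],[0,0,0.006,0],[0,0,0.007,0],[0,0,0.007,0]]}}

```text
t: 9.82
position: [0.5697, 0.0305, 0.0739]
orientation: [[0.015, 1.0, -0.0], [1.0, -0.015, -0.0], [-0.0, -0.0, -1.0]]
ft_force: [0.5, -0.4, -1.6]
grip_width: 0.491
finger_force: 30.0
```

>>> {"fn": "servo_tool", "kwargs": {"commands": [[0,0,0.001,0],[0,0,0.002,0],[0,0,0.003,0],[0,0,0.004,0],[0,0,0.004,0]]}}

```text
t: 10.45
position: [0.5698, 0.0305, 0.07]
orientation: [[0.015, 1.0, 0.0], [1.0, -0.015, -0.0], [-0.0, 0.0, -1.0]]
ft_force: [-0.6, -0.9, 1.0]
grip_width: 0.491
finger_force: 30.0
```

>>> {"fn": "servo_tool", "kwargs": {"commands": [[0,0,0.001,0],[0,0,0.002,0],[0,0,0.002,0],[0,0,0.002,0]]}}

```text
t: 10.95
position: [0.57, 0.0305, 0.0682]
orientation: [[0.015, 1.0, 0.001], [1.0, -0.015, -0.0], [-0.0, 0.001, -1.0]]
ft_force: [-0.3, 0.0, 5.0]
grip_width: 0.491
finger_force: 30.0
```

>>> {"fn": "servo_tool", "kwargs": {"commands": [[0,0,0.001,0],[0,0,0.002,0],[0,0,0.002,0],[0,0,0.002,0]]}}

```text
t: 11.45
position: [0.5696, 0.0306, 0.0657]
orientation: [[0.015, 1.0, -0.0], [1.0, -0.015, 0.0], [0.0, -0.0, -1.0]]
ft_force: [1.0, 0.4, -3.5]
grip_width: 0.492
finger_force: 30.0
```

The latches have snapped: the push fell from +5 N to −3.5 N. I'll carry on down to the floor.

>>> {"fn": "servo_tool", "kwargs": {"commands": [[0,0,0.001,0],[0,0,0.002,0],[0,0,0.003,0],[0,0,0.003,0],[0,0,0.003,0]]}}

```text
t: 12.08
position: [0.5697, 0.0305, 0.063]
orientation: [[0.015, 1.0, -0.0], [1.0, -0.015, -0.0], [-0.0, -0.0, -1.0]]
ft_force: [-0.7, 0.6, -0.9]
grip_width: 0.489
finger_force: 30.0
```

>>> {"fn": "servo_tool", "kwargs": {"commands": [[0,0,0.0005,0],[0,0,0.001,0],[0,0,0.001,0],[0,0,0.001,0]]}}

```text
t: 12.58
position: [0.5697, 0.0306, 0.0619]
orientation: [[0.015, 1.0, -0.0], [1.0, -0.015, -0.0], [-0.0, -0.0, -1.0]]
ft_force: [-0.0, 0.4, 0.3]
grip_width: 0.491
finger_force: 30.0
```

>>> {"fn": "servo_tool", "kwargs": {"commands": [[0,0,0.0005,0],[0,0,0.0005,0],[0,0,0.0005,0],[0,0,0.0005,0]]}}

```text
t: 13.08
position: [0.5697, 0.0306, 0.0619]
orientation: [[0.015, 1.0, 0.0], [1.0, -0.015, -0.0], [-0.0, 0.0, -1.0]]
ft_force: [-2.3, -0.8, 10.0]
grip_width: 0.492
finger_force: 30.0
```

>>> {"fn": "servo_tool", "kwargs": {"commands": [[0,0,0,0],[0,0,0,0],[0,0,0,0],[0,0,0,0]]}}

```text
t: 13.58
position: [0.5697, 0.0305, 0.0619]
orientation: [[0.015, 1.0, 0.0], [1.0, -0.015, -0.0], [-0.0, 0.0, -1.0]]
ft_force: [-3.0, -1.0, 10.2]
grip_width: 0.492
finger_force: 30.0
```

```bash
python3 - <<'E'
from h import *
F=[]
for i in range(6):
    im,d,m,W=snap('wrist' if i<5 else 'scene'); F.append(manip.observe()['ft_force'])
    if i==0:
        cv2.imwrite('pics/w5.png',cv2.resize(im[100:300,200:460,::-1],None,fx=3,fy=3,interpolation=cv2.INTER_CUBIC)); P=cloud(d,m,W)
        k=(d>0)&(abs(P[...,0]-.57)<.018)&(abs(P[...,1]-.0335)<.004); print('top z',np.median(P[k][:,2]))
s=manip.observe();print(s['t'],s['position'],np.round(F,1).tolist())
E
```

```text
top z 0.08671668559870208
13.875 [0.56970311 0.0305574  0.06188632] [[-2.7, 0.3, 9.4], [-1.8, -0.0, 8.6], [-3.0, -0.1, 9.6], [-3.2, 0.2, 9.8], [-4.6, 0.1, 9.7], [-3.0, -0.3, 8.6]]
```

View pics/w5.png

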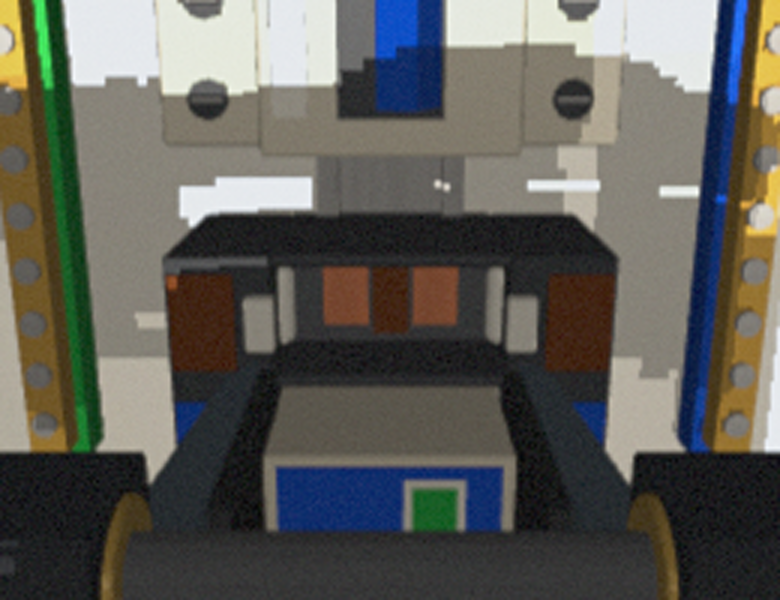

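The cartridge sits in the blue way with its top at about 86 mm. The floor is rigid under it, and the push is steady at 9–10 N, so I'm handing in.

```bash
python3 -c "
from cell import manip
print(manip.hand_in())"
```

```text
the job is handed in; nothing more can be done
None
```

The blue cartridge is back in the blue way: the latches snapped, its top measures about 86 mm, and the gripper is still pressing it home at about 10 N; handed in at about 14 s of the 35 s limit (the hand-in returned no verdict).

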